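# Fit a keyed drive hub on a leaning joint shaft

### The job

Fit the hexagon-bossed drive hub, flange first, onto the leaning shaft of the robot joint unit: turn it on the shaft until its keyway finds the shaft's key and it drops fully home, flange flat on the unit's face, then let go of it. Feel for the key gently, do not force the hub, and leave the game discs, collar, screwdriver and mouse where they are.

Things in the scene. Friction and masses are not known exactly. Their poses are not given: they have to be found in the camera images.
- hub: Plain aluminium drive hub, about 0.4 kg, 62 mm tall, upright on its round flange (90 mm across, 12 mm thick) on the table, any yaw. Origin: centre of the flange's underside; z up the bore, x towards the keyway. Through bore 26.4 mm wide with one keyway along all of it, 11 mm wide, on the +x side, reaching 20 mm from the axis.
- hub_boss (a point): Centre of the top of the hub's hexagonal boss, on the axis 62 mm above the underside. The boss runs from 12 to 62 mm, 50 mm across flats; the flats face 30, 90, 150... degrees from the hub's +x about z, so a corner lies over the keyway.
- unit: Robot joint unit, a grey cylinder 88 mm across in a fixed dark steel cradle (base 180 x 120 mm), left or right of the middle. Origin: centre of its upper face, 150 mm above the table; z runs out along the shaft, leaning 30 degrees from vertical, roughly towards the robot; x points away from the robot, up the sloping face.
- shaft_tip (a point): Centre of the steel shaft's end, 62 mm out from the unit's face along its z. The shaft is 24 mm in diameter, its last 10 mm tapering to 12 mm. Its brake holds it against turning (about 4 N m).
- key_zone (a point): Point on the shaft's axis level with the key's top, 22 mm from the unit's face. One key, 8 mm wide, reaching 17 mm from the axis, runs from the face up to here. It points towards unit +x, up to 52 degrees to either side about z: the angle differs each time and is not measured. A hub turned wrongly rests on the key's top, 22 mm short of home.
- disc1: Bystander: plain wooden game disc, 54 mm across, 18 mm thick; origin under its centre.
- disc2: Bystander: another such disc.
- disc3: Bystander: another such disc.
- disc4: Bystander: another such disc.
- collar: Bystander: plain round aluminium collar, 66 mm across, 30 mm tall, smooth 36 mm bore; origin under its centre.
- screwdriver: Bystander: screwdriver lying on the table, its origin about mid-length.
- mouse: Bystander: black computer mouse, about 80 mm long, 30 mm tall.
Mind the look-alikes: they are no part of the job. Leave any brown look-alike of the hub alone.

How it is judged:
By the outcome, as a careful person would: the job done as asked, in the order asked, and still so for the second after the job is handed in, with the robot touching nothing.
It also fails if it takes over 61 s, if anything falls off the work surface, if the arm or the gripper's body presses on something with over 40 N, if the wrist force passes 120 N, or if a joint passes its speed limit or range.

### The arm

A 6-joint arm with a two-finger parallel gripper is mounted at the origin on the work surface. World frame = base frame: x ahead of the robot, y to its left, z up, the work surface at z = 0. Lengths are in mm, angles in degrees, forces in N, time in s.
With the tool pointing down it reaches from about 300 to 850 mm from the base axis. Payload 4.2 kg.
Tool frame: the origin (TCP) lies midway between the tips of the shut fingers; the grasp point (between the pads) lies 19 mm behind it (env.tcp_to_grasp is the distance from the TCP to the grasp point, in mm); z points along the fingers, x is the direction in which the jaws open and shut, and the axes are right-handed (so a half turn about z gives the same grasp; the last joint's range is limited). The gripper opens to 91 mm and grips with 3 to 60 N. Pads are 32 mm wide; open, the fingers measure 118 mm over their backs; the gripper's body (76 mm by 178 mm) begins 60 mm behind the grasp point.
Start: joints at [68.297, 18.312, 89.639, -0, 72.044, -1.146], TCP at [201.915, 538.399, 213.976] pointing down, gripper open.
Joint ranges: [-177.97, 177.97], [-48.28, 115.42], [12.27, 149.76], [-77.06, 257.06], [2.81, 150.46], [-146.56, 146.56]. Speed limits (degrees/s): [147.25, 147.25, 180, 180, 180, 180].

### API

Orientations are given as [roll, pitch, yaw] about the fixed x, y, z axes, in that order (R = Rz(yaw) Ry(pitch) Rx(roll)).
In Python, from workcell import env gives the robot as it stands.
- The arm moves only by the tool drive_tool, never from a script. Its argument "motion" is a list of rows, each a list of 2 entries, a list of its own where there are three numbers: the shift along the world's x, y, z in m, then the turn, a rotation vector about the world's x, y, z in rad. In form: [[[dx, dy, dz], [wx, wy, wz]], ...]. A call has exactly 10 rows; each row shifts and turns the commanded pose from where the row before left it; what a row does not reach is not made up. A row lasts 1/12 s, in which the tool goes at most 41.7 mm and 7.16 degrees, less where a joint would pass 70% of its speed; a pose out of reach is approached as far as the arm can. A call is refused whole if a number of a shift passes 0.0417 or a number of a turn 0.125, either way. A call with a gripper value outside its range is refused whole. "claw" is the opening, from 0 (shut) to 1 (fully open), set as the call begins (left out, the last holds). The fingers move at their own pace and stop on an object; "force" is the grip in N (left out, the last holds). Time passes only in rows, so rows that do not move let the fingers close, or fill a call up. It gives the time, the measured TCP pose, the force and the opening at its end, in the units of the state.
- env.state(): the state, without advancing time (a new reading comes with each control period).
- env.grab_frame(name): name is "scene" or "top"; returns the picture (420x560x3 uint8, red, green, blue); there is no depth.
- env.camera_params(name): a dict with "fov_y" (degrees; the focal length in pixels is half the picture's height over the tangent of half this angle, whatever the lens; pixels are square), "cx", "cy" (the principal point, pixels), "pose" (4x4, takes a point from camera to world coordinates). Camera axes: x right, y down, z forward; pixel columns grow to the right and rows downward; lengths in mm; the calibration is good to about 2 mm. A picture is of the moment at which its call begins. camera_params takes no time and is no camera call.
- env.job_done(): hands the job in, once; it reports no verdict.
The state is a dict: "time_s": time; "qpos": joint angles; "qvel": joint speeds; "effort": joint torques, N m; "ee_pos": TCP position; "ee_rot": TCP orientation; "force": force on the tool from outside, world axes, zero at the start; "torque": the same for the moment, N m; "gripper_width": finger opening in mm.
Only numpy, scipy, OpenCV 4.12 (cv2) and the standard library are available. Lean on these libraries where they do the work, as an engineer would, in place of code of your own. Each camera call takes 0.05 s, during which the arm holds its last target.

## Working session

There is one attempt and no reset: what is moved stays moved. The work goes in short steps, Python scripts to look and compute and a tool call to move; the robot and the scene stay as the last step left them, time stands still between calls to the robot, and variables do not carry over. Pictures are saved under pics/ and viewed, and the job is handed in when it is done.

Besides the shell and the picture viewer there is one more tool, called after "Emit:" by a JSON object that holds its "method" and its "body", one argument or row to a line. drive_tool: Moves the arm, as the interface text tells. Its arguments: {"type":"object","properties":{"motion":{"type":"array","items":{"type":"array"}},"claw":{"type":"number"},"force":{"type":"number"}},"required":["motion"]}

```bash
ls; mkdir -p pics; python3 - <<'E'
from workcell import env
import cv2
s=env.state(); print(s)
print(env.tcp_to_grasp)
for n in("scene","top"):
    p=env.camera_params(n); print(n,p)
    cv2.imwrite(f"pics/{n}0.png",cv2.cvtColor(env.grab_frame(n),cv2.COLOR_RGB2BGR))
E
```

```text
pics
{'time_s': 0.0, 'qpos': array([ 6.82953810e+01,  1.83527795e+01,  8.97054813e+01,  3.97942059e-04,
        7.20424983e+01, -1.14491738e+00]), 'qvel': array([-0.02336633, -0.0234227 , -0.0124783 ,  0.09808504,  0.06499957,
       -0.0043797 ]), 'effort': array([ 9.35100411e-05, -4.12459767e+01, -2.31972134e+01,  7.27163907e-02,
        4.58901899e-02, -1.62234110e-04]), 'ee_pos': array([201.73722422, 537.92638782, 213.11512043]), 'ee_rot': array([-1.79997608e+02,  1.00731545e-01,  6.94401774e+01]), 'force': array([-0.1063194 ,  0.09981535,  0.25561352]), 'torque': array([ 0.02981132, -0.01826044, -0.07817897]), 'gripper_width': 91.57792805032722}
18.8
scene {'fov_y': 56.466469440343175, 'cx': 273.8708907935408, 'cy': 210.75247097610367, 'pose': array([[-7.90539294e-01,  4.23818198e-01, -4.42069859e-01,
         9.12586234e+02],
       [ 6.12385891e-01,  5.40490516e-01, -5.76934591e-01,
         5.05002350e+02],
       [-5.58081208e-03, -7.26806809e-01, -6.86819276e-01,
         8.09842426e+02],
       [ 0.00000000e+00,  0.00000000e+00,  0.00000000e+00,
         1.00000000e+00]])}
top {'fov_y': 50.15426648027076, 'cx': 288.58745664813006, 'cy': 213.8627794358959, 'pose': array([[-2.49040254e-02, -9.84093581e-01,  1.75896599e-01,
         2.72529818e+02],
       [-9.99481777e-01,  2.09207101e-02, -2.44642765e-02,
        -2.94409812e+01],
       [ 2.03952558e-02, -1.76414704e-01, -9.84104611e-01,
         1.31450360e+03],
       [ 0.00000000e+00,  0.00000000e+00,  0.00000000e+00,
         1.00000000e+00]])}
```

View pics/scene0.png

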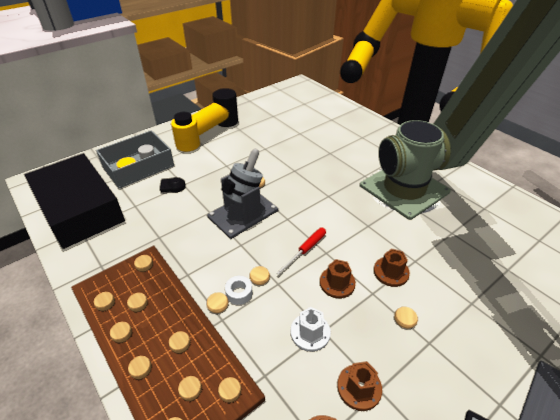

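View pics/top0.png

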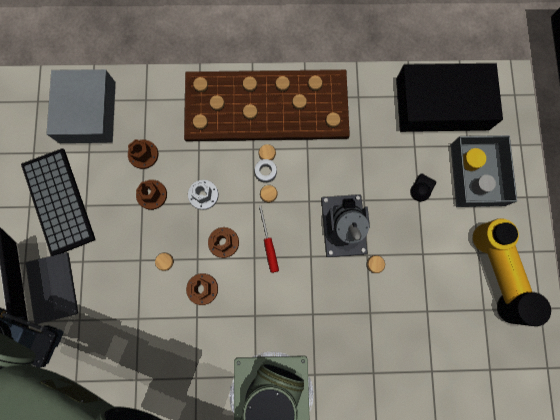

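The silver hub is at about (311,328) in scene and (203,194) in top. The unit is at about (243,200) in scene and (347,228) in top, and its shaft leans towards the robot. I'll enlarge both.

```bash
python3 - <<'E'
import cv2,numpy as np
s=cv2.imread("pics/scene0.png");t=cv2.imread("pics/top0.png")
def c(im,x,y,w,h,k): return cv2.resize(im[y:y+h,x:x+w],None,fx=k,fy=k,interpolation=cv2.INTER_CUBIC)
a=c(s,280,295,60,60,6);b=c(s,205,140,80,100,5)[:]
d=c(t,178,165,60,60,6);e=c(t,315,185,60,75,6)
for n,i in(("hs",a),("us",b),("ht",d),("ut",e)): cv2.imwrite(f"pics/{n}.png",i)
H=520
row=[]
for i in(a,b,d,e): 
    z=np.zeros((520,i.shape[1],3),np.uint8); z[:min(520,i.shape[0])]=i[:520]; row.append(z)
cv2.imwrite("pics/z1.png",np.hstack(row[:2]));cv2.imwrite("pics/z2.png",np.hstack(row[2:]))
E
```

```text
(no output)
```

View pics/z1.png

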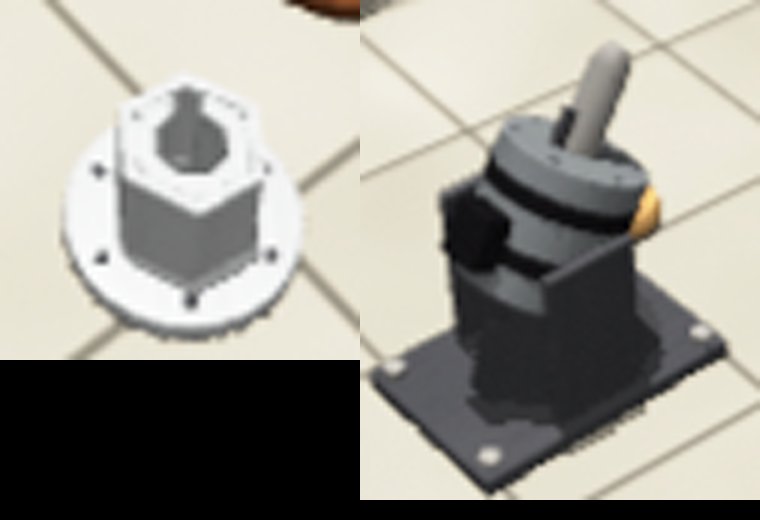

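View pics/z2.png

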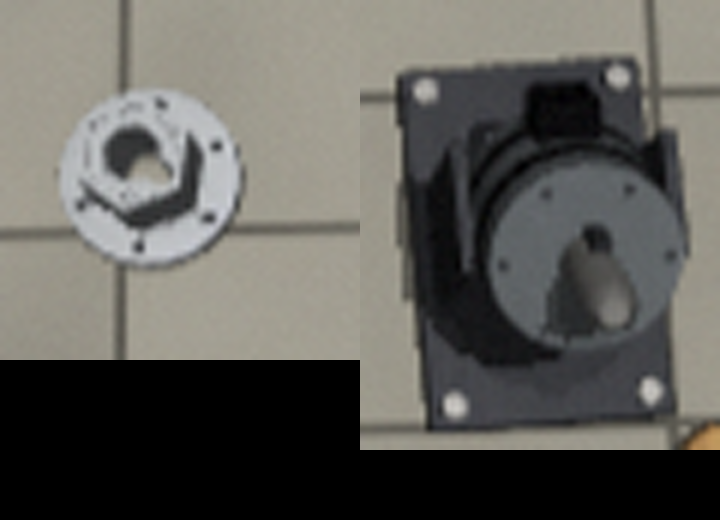

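Both parts are clear. In scene the keyway points away from the camera, and the key shows as a dark block uphill of the shaft base. Next I'll take precise pixel picks.

```bash
cat > h.py <<'E'
import cv2,numpy as np
from workcell import env
def cam(n):
    p=env.camera_params(n); f=210/np.tan(np.radians(p["fov_y"]/2)); return f,p["cx"],p["cy"],np.array(p["pose"])
def ray(n,u,v):
    f,cx,cy,T=cam(n); d=T[:3,:3]@np.array([(u-cx)/f,(v-cy)/f,1]); return T[:3,3],d/np.linalg.norm(d)
def onz(n,u,v,z):
    o,d=ray(n,u,v); return o+d*(z-o[2])/d[2]
def onplane(n,u,v,p0,nn):
    o,d=ray(n,u,v); return o+d*(np.dot(p0-o,nn)/np.dot(d,nn))
def tri(a,b):
    o1,d1=ray("scene",*a);o2,d2=ray("top",*b)
    t=np.linalg.lstsq(np.c_[d1,-d2],o2-o1,rcond=None)[0]
    p,q=o1+d1*t[0],o2+d2*t[1]; return (p+q)/2,np.linalg.norm(p-q)
def proj(n,P):
    f,cx,cy,T=cam(n); c=T[:3,:3].T@(np.asarray(P)-T[:3,3]); return np.array([f*c[0]/c[2]+cx,f*c[1]/c[2]+cy])
def zoom(im,x,y,w,h,k,fn):
    z=cv2.resize(im[y:y+h,x:x+w],None,fx=k,fy=k,interpolation=cv2.INTER_CUBIC)
    for i in range(0,w,5):
        cv2.line(z,(int((i+.5)*k),0),(int((i+.5)*k),6 if i%10 else 14),(0,0,255),1)
        if i%10==0: cv2.putText(z,str(x+i),(int((i+.5)*k)+2,24),0,.4,(0,0,255),1)
    for i in range(0,h,5):
        cv2.line(z,(0,int((i+.5)*k)),(6 if i%10 else 14,int((i+.5)*k)),(0,0,255),1)
        if i%10==0: cv2.putText(z,str(y+i),(16,int((i+.5)*k)+4),0,.4,(0,0,255),1)
    cv2.imwrite(fn,z)
E
python3 - <<'E'
from h import *
s=cv2.imread("pics/scene0.png");t=cv2.imread("pics/top0.png")
zoom(s,285,300,56,52,11,"pics/a1.png")
zoom(t,183,173,42,42,13,"pics/a2.png")
zoom(s,222,142,56,50,11,"pics/a3.png")
zoom(t,328,200,46,46,12,"pics/a4.png")
E
```

```text
(no output)
```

View pics/a1.png

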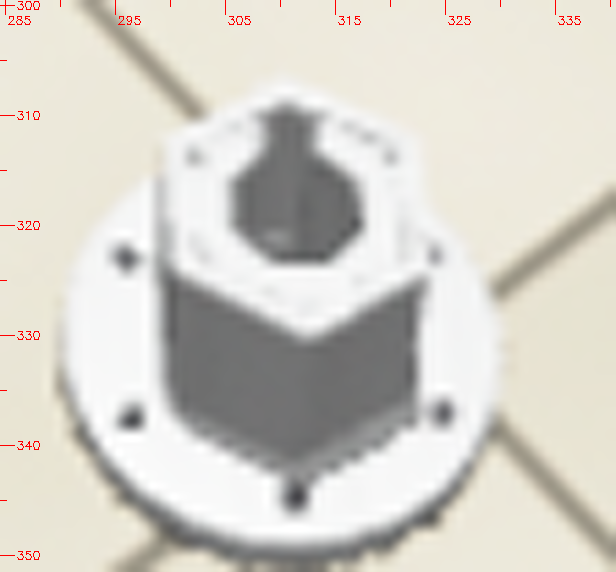

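View pics/a2.png

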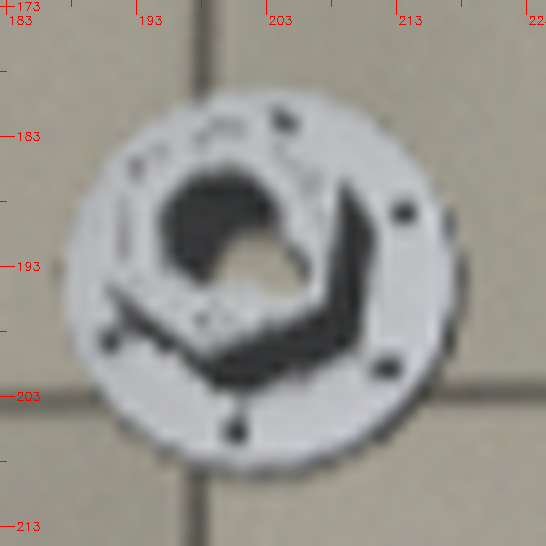

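View pics/a3.png

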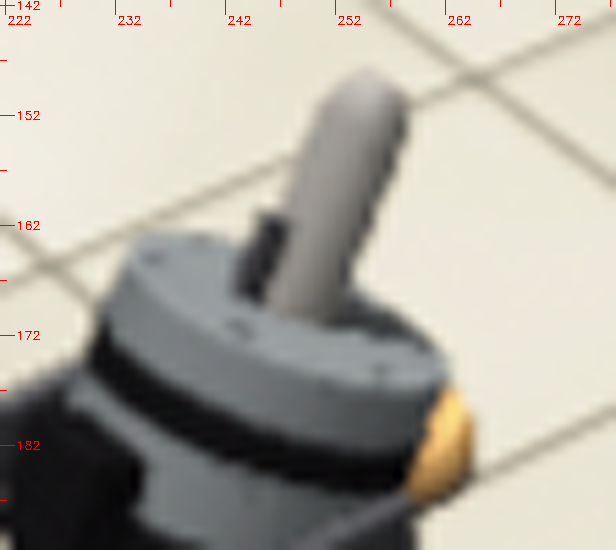

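View pics/a4.png

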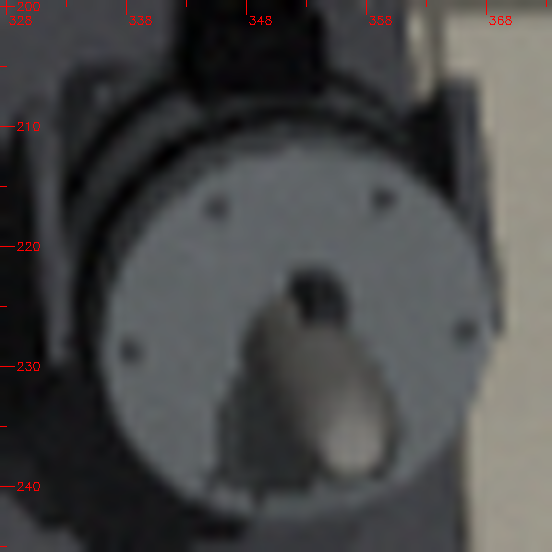

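```bash
python3 - <<'E'
from h import *
np.set_printoptions(precision=1,suppress=True)
print("hub flange ctr z12 scene",onz("scene",310.4,330.05,12),onz("top",202.35,193.8,12))
# yaw from holes
for n,hs in(("scene",[(296,323.2),(296.3,337.3),(311,344.5),(325,337),(324,322.7)]),("top",[(204.4,181.9),(213.5,189),(212.3,200.7),(200.5,205.6),(191,198.7)])):
    P=np.array([onz(n,*h,12)[:2] for h in hs]); 
    c=onz(n,*((310.4,330.05) if n=="scene" else (202.35,193.8)),12)[:2]
    # circle fit
    A=np.c_[2*P,np.ones(len(P))]; x=np.linalg.lstsq(A,(P**2).sum(1),rcond=None)[0]
    d=P-x[:2]; print(n,"circ",x[:2],"r",np.sqrt(x[2]+x[:2]@x[:2]),"ang",np.degrees(np.arctan2(d[:,1],d[:,0]))%60)
print("boss near corner",onz("scene",312.5,330,62))
for nm,uv in(("near",(312.5,330)),("L",(299,324)),("R",(323.3,324.7)),("key",(311,309)),("keycorner",(310.5,307)),("bore",(311.5,318))):
    print(nm,onz("scene",*uv,62))
for nm,uv in(("keyR",(206,193.2)),("borec",(199.3,190.2))): print("top",nm,onz("top",*uv,62))
print("unit tip tri",tri((255.3,149.3),(356.3,236.0)))
print("face ctr top",onz("top",352.1,227.5,150),onz("top",352.2,226.9,150))
# opposite scene holes / ellipse masks
for n in("scene","top"):
    im=cv2.imread(f"pics/{n}0.png");print(n, im[165,240] if n=="scene" else im[220,350])
E
```

```text
hub flange ctr z12 scene [573.2 193.5  12. ] [571.1 192.   12. ]
scene circ [572.7 192.7] r 36.21439518247439 ang [54.9 52.1 50.7 52.3 50.5]
top circ [571.3 192.1] r 36.18746276242297 ang [50.8 52.7 53.8 52.  53.3]
boss near corner [591.  215.7  62. ]
near [591.  215.7  62. ]
L [604.2 187.5  62. ]
R [564.6 220.5  62. ]
key [559.6 175.7  62. ]
keycorner [557.  171.3  62. ]
bore [573.6 193.1  62. ]
top keyR [561.2 173.2  62. ]
top borec [570.3 192.3  62. ]
unit tip tri (array([ 412.4, -226.1,  203.1]), np.float64(2.877014401630338))
face ctr top [ 440.7 -224.5  150. ] [ 442.3 -224.9  150. ]
scene [158 158 152]
top [103 100  95]
```

```bash
python3 - <<'E'
from h import *
np.set_printoptions(precision=1,suppress=True)
sc=[(325.8,200),(357.8,197.7),(330.8,252.3),(363.3,250)]
for z in(8,14):
    P=[onz("top",*p,z)[:2] for p in sc]; b=(P[0]+P[1])/2;f=(P[2]+P[3])/2
    print(z,"ctr",(b+f)/2,"len",np.linalg.norm(b-f),np.linalg.norm(P[0]-P[1]),"yaw",np.degrees(np.arctan2(*(b-f)[::-1])),np.degrees(np.arctan2(*(P[0]-P[1])[::-1]))-90)
E1=[(336.1,228.3),(338.3,221.2),(343.3,215.3),(351.7,212),(360.8,213.7),(366.7,219.5),(368.8,224.5),(366.7,232.8),(361.7,238.7),(355,241.8),(346.7,240.8),(340,236.2)]
Ht=[(344.3,216.6),(358,216),(338,228.8),(366.2,227.0)]
Hs=[(235.3,164.8),(243.2,171.3),(256.1,175.2),(239.8,163)]
def fit(n,px,o,z,x,y):
    P=np.array([onplane(n,*p,o,z)-o for p in px]); Q=np.c_[P@x,P@y]
    s=np.linalg.lstsq(np.c_[2*Q,np.ones(len(Q))],(Q**2).sum(1),rcond=None)[0]
    d=Q-s[:2]
    return o+x*s[0]+y*s[1],np.sqrt(s[2]+s[:2]@s[:2]),np.hypot(*d.T),np.degrees(np.arctan2(d[:,1],d[:,0]))
for yaw in(0,5):
    a=np.radians(yaw);c,s=np.cos(a),np.sin(a)
    x=np.array([c*np.cos(np.pi/6),s*np.cos(np.pi/6),.5]); z=np.array([-.5*c,-.5*s,np.cos(np.pi/6)]); y=np.cross(z,x)
    o=np.array([441.,-225,150])
    print("yaw",yaw)
    for n,p in(("top",E1),("top",Ht),("scene",Hs)): print(n,*fit(n,p,o,z,x,y))
    print("tip from", )
# shaft axis in each view: projected tip and mid etc
E
```

```text
8 ctr [ 470. -226.] len 156.6464871658573 96.16532223101382 yaw 3.0053648608299217 3.0051700145359064
14 ctr [ 469.  -225.1] len 155.92710229466343 95.72369165762447 yaw 3.0053648608299484 3.005170014535878
yaw 0
top [ 441.8 -225.8  150.4] 42.20870058844735 [43.5 41.9 42.1 42.3 42.  41.6 43.  41.8 42.4 43.1 41.5 41.2] [  93.3   65.5   37.3    5.3  -28.5  -60.6  -81.6 -114.3 -142.9 -169.3
  159.8  127.8]
top [ 439.9 -224.1  149.3] 37.218638263170696 [38.3 36.1 36.7 37.8] [ 33.3 -24.2  92.9 -87.7]
scene [ 443.1 -226.6  151.2] 34.94878715766485 [35.7 34.2 35.3 34.5] [-32.   31.4  98.1 -86.3]
tip from
yaw 5
top [ 441.8 -225.9  150.4] 42.40293690663989 [43.9 42.5 42.6 42.4 41.8 41.6 43.3 42.4 42.9 43.2 41.2 41. ] [  87.9   60.6   32.9    1.1  -33.3  -65.9  -87.  -119.3 -147.4 -173.7
  155.1  122.5]
top [ 439.6 -224.   149.3] 37.52185484070345 [38.9 36.1 36.9 38.2] [ 28.7 -28.8  87.1 -92.7]
scene [ 440.5 -226.4  149.6] 38.40518559470176 [37.8 38.9 38.1 38.7] [-38.9  25.3  83.2 -92.1]
tip from
```

```bash
python3 - <<'E'
from h import *
np.set_printoptions(precision=1,suppress=True)
a=np.radians(3);c,s=np.cos(a),np.sin(a)
x=np.array([c*np.cos(np.pi/6),s*np.cos(np.pi/6),.5]); z=np.array([-.5*c,-.5*s,np.cos(np.pi/6)]); y=np.cross(z,x)
o=np.array([441.7,-225.4,150])
print("tip",o+62*z, proj("top",o+62*z),proj("scene",o+62*z), "base",proj("top",o),proj("scene",o))
def pl(n,px,h):
    d=onplane(n,*px,o+h*z,z)-o-h*z; return np.array([d@x,d@y]),np.degrees(np.arctan2(d@y,d@x))
print("top base edge mid",pl("top",(354,221.8),0),pl("top",(351.8,222.5),0),pl("top",(356.2,221.8),0))
print("scene base ",pl("scene",(243.5,168.3),0),"top outer",pl("scene",(245.6,161.3),22))
for ang in(-20,0,20,40):
    r=np.radians(ang); d=17*(np.cos(r)*x+np.sin(r)*y); print(ang,[proj("top",o+d),proj("top",o+d+22*z),proj("scene",o+d),proj("scene",o+d+22*z)])
E
```

```text
tip [ 410.7 -227.   203.7] [357.1 236.2] [256.1 148.9] base [352.4 227.1] [248.1 169.3]
top base edge mid (array([14.7, -4.3]), np.float64(-16.421604845043486)) (array([13.1,  1.5]), np.float64(6.528931044373605)) (array([ 14.2, -10.1]), np.float64(-35.5003983714305))
scene base  (array([14. , -4.4]), np.float64(-17.330338274297123)) top outer (array([18.3, -2.4]), np.float64(-7.558426115236599))
-20 [array([354.6, 221.3]), array([356.2, 224.3]), array([242.7, 168. ]), array([245.5, 160.8])]
0 [array([352.4, 221.1]), array([354. , 224.1]), array([243.7, 169. ]), array([246.5, 161.7])]
20 [array([350.2, 221.6]), array([351.7, 224.6]), array([245.3, 170. ]), array([248.1, 162.7])]
40 [array([348.2, 222.8]), array([349.8, 225.9]), array([247.2, 170.9]), array([250. , 163.6])]
```

Measured:
- **Hub:** centre about (572, 192.5), keyway yaw about -128°.
- **Unit:** face centre about (441.7, -225.4, 150), yaw about 3°, shaft tip about (411, -227, 204).
- **Key:** roughly -14° from unit x.

I'll grip the flats at jaw yaw -98°.

Emit:
{"method": "drive_tool", "body": {
  "motion": [
    [[0.0185, -0.0173, -0.003], [0, 0, -0.117]],
    [[0.0185, -0.0173, -0.003], [0, 0, -0.117]],
    [[0.0185, -0.0173, -0.003], [0, 0, -0.117]],
    [[0.0185, -0.0173, -0.003], [0, 0, -0.117]],
    [[0.0185, -0.0173, -0.003], [0, 0, -0.117]],
    [[0.0185, -0.0173, -0.003], [0, 0, -0.117]],
    [[0.0185, -0.0173, -0.003], [0, 0, -0.117]],
    [[0.0185, -0.0173, -0.003], [0, 0, -0.117]],
    [[0.0185, -0.0173, -0.003], [0, 0, -0.117]],
    [[0.0185, -0.0173, -0.003], [0, 0, -0.117]]
  ],
  "claw": 1
}}

```text
time_s: 0.93
ee_pos: [387.5, 364.2, 183.5]
ee_rot: [180.0, 0.0, 2.1]
force: [-0.1, 1.0, 0.8]
gripper_width: 91.2
```

Emit:
{"method": "drive_tool", "body": {
  "motion": [
    [[0.0185, -0.0173, -0.003], [0, 0, -0.117]],
    [[0.0185, -0.0173, -0.003], [0, 0, -0.117]],
    [[0.0185, -0.0173, -0.003], [0, 0, -0.117]],
    [[0.0185, -0.0173, -0.003], [0, 0, -0.117]],
    [[0.0185, -0.0173, -0.003], [0, 0, -0.117]],
    [[0.0185, -0.0173, -0.003], [0, 0, -0.117]],
    [[0.0185, -0.0173, -0.003], [0, 0, -0.117]],
    [[0.0185, -0.0173, -0.003], [0, 0, -0.117]],
    [[0.0185, -0.0173, -0.003], [0, 0, -0.117]],
    [[0.0185, -0.0173, -0.003], [0, 0, -0.117]]
  ]
}}

```text
time_s: 1.77
ee_pos: [572.4, 191.3, 153.3]
ee_rot: [179.9, 0.0, -65.0]
force: [0.6, 0.5, 0.6]
gripper_width: 91.0
```

Emit:
{"method": "drive_tool", "body": {
  "motion": [
    [[0, 0, 0], [0, 0, -0.1164]],
    [[0, 0, 0], [0, 0, -0.1164]],
    [[0, 0, 0], [0, 0, -0.1164]],
    [[0, 0, 0], [0, 0, -0.1164]],
    [[0, 0, 0], [0, 0, -0.1164]],
    [[0, 0, -0.01], [0, 0, 0]],
    [[0, 0, -0.01], [0, 0, 0]],
    [[0, 0, 0], [0, 0, 0]],
    [[0, 0, 0], [0, 0, 0]],
    [[0, 0, 0], [0, 0, 0]]
  ]
}}

```text
time_s: 2.6
ee_pos: [571.8, 192.4, 133.5]
ee_rot: [180.0, -0.0, -97.9]
force: [-0.4, 0.3, -0.1]
gripper_width: 91.1
```

Emit:
{"method": "drive_tool", "body": {
  "motion": [
    [[0, 0, -0.016], [0, 0, 0]],
    [[0, 0, -0.016], [0, 0, 0]],
    [[0, 0, -0.016], [0, 0, 0]],
    [[0, 0, -0.016], [0, 0, 0]],
    [[0, 0, -0.016], [0, 0, 0]],
    [[0, 0, -0.012], [0, 0, 0]],
    [[0, 0, -0.01], [0, 0, 0]],
    [[0, 0, -0.005], [0, 0, 0]],
    [[0, 0, -0.003], [0, 0, 0]],
    [[0, 0, 0], [0, 0, 0]]
  ]
}}

```text
time_s: 3.43
ee_pos: [572.0, 192.4, 23.9]
ee_rot: [180.0, -0.0, -98.0]
force: [0.3, -0.6, 0.0]
gripper_width: 91.4
```

Emit:
{"method": "drive_tool", "body": {
  "motion": [
    [[0, 0, 0], [0, 0, 0]],
    [[0, 0, 0], [0, 0, 0]],
    [[0, 0, 0], [0, 0, 0]],
    [[0, 0, 0], [0, 0, 0]],
    [[0, 0, 0], [0, 0, 0]],
    [[0, 0, 0], [0, 0, 0]],
    [[0, 0, 0], [0, 0, 0]],
    [[0, 0, 0], [0, 0, 0]],
    [[0, 0, 0], [0, 0, 0]],
    [[0, 0, 0], [0, 0, 0]]
  ],
  "claw": 0.4,
  "force": 30
}}

```text
time_s: 4.27
ee_pos: [572.2, 192.6, 24.2]
ee_rot: [-180.0, 0.0, -98.0]
force: [0.6, 1.9, 1.0]
gripper_width: 49.8
```

Gripped at 49.8 mm across flats. Next I'll lift, carry the hub and turn it.

Emit:
{"method": "drive_tool", "body": {
  "motion": [
    [[0, 0, 0.015], [0, 0, 0]],
    [[0, 0, 0.03], [0, 0, 0]],
    [[0, 0, 0.035], [0, 0, 0]],
    [[0, 0, 0.035], [0, 0, 0]],
    [[0, 0, 0.035], [0, 0, 0]],
    [[-0.006, -0.014, 0.03], [0, 0, 0.102]],
    [[-0.012, -0.028, 0.03], [0, 0, 0.102]],
    [[-0.012, -0.028, 0.02], [0, 0, 0.102]],
    [[-0.012, -0.028, 0.02], [0, 0, 0.102]],
    [[-0.012, -0.028, 0], [0, 0, 0.102]]
  ]
}}

```text
time_s: 5.1
ee_pos: [518.8, 66.1, 276.5]
ee_rot: [-179.7, -0.1, -68.4]
force: [1.3, -0.9, -3.9]
gripper_width: 49.9
```

Emit:
{"method": "drive_tool", "body": {
  "motion": [
    [[-0.012, -0.028, 0], [0, 0, 0.102]],
    [[-0.012, -0.028, 0], [0, 0, 0.102]],
    [[-0.012, -0.028, 0], [0, 0, 0.102]],
    [[-0.012, -0.028, 0], [0, 0, 0.102]],
    [[-0.012, -0.028, 0], [0, 0, 0.102]],
    [[-0.012, -0.028, 0], [0, 0, 0.102]],
    [[-0.012, -0.028, 0], [0, 0, 0.102]],
    [[-0.012, -0.028, 0], [0, 0, 0.102]],
    [[-0.012, -0.028, 0], [0, 0, 0.102]],
    [[-0.012, -0.028, 0], [0, 0, 0.102]]
  ]
}}

```text
time_s: 5.93
ee_pos: [396.4, -213.8, 272.1]
ee_rot: [-180.0, 0.2, -10.0]
force: [0.4, -1.1, -4.0]
gripper_width: 49.8
```

Emit:
{"method": "drive_tool", "body": {
  "motion": [
    [[-0.006, -0.014, 0], [0, 0, 0.102]],
    [[0, 0, 0], [0, 0, 0.102]],
    [[0, 0, 0], [0, 0, 0.102]],
    [[0, 0, 0], [0, 0, 0.102]],
    [[0, 0, 0], [0.0046, -0.0872, 0]],
    [[0, 0, 0], [0.0046, -0.0872, 0]],
    [[0, 0, 0], [0.0046, -0.0872, 0]],
    [[0, 0, 0], [0.0046, -0.0872, 0]],
    [[0, 0, 0], [0.0046, -0.0872, 0]],
    [[0, 0, 0], [0.0046, -0.0872, 0]]
  ]
}}

```text
time_s: 6.77
ee_pos: [390.9, -226.0, 272.0]
ee_rot: [174.3, -29.6, 14.6]
force: [-0.2, 1.0, -4.7]
gripper_width: 49.9
```

```bash
python3 - <<'E'
from h import *
from scipy.spatial.transform import Rotation as R
s=env.state(); print(s["ee_pos"],s["ee_rot"],s["qpos"],s["gripper_width"],s["force"])
r=R.from_euler("xyz",s["ee_rot"],degrees=True); 
T=R.from_euler("xyz",[0,-30,3],degrees=True)*R.from_euler("z",-14+30,degrees=True)*R.from_euler("x",180,degrees=True)
print("rotvec err world",(T*r.inv()).as_rotvec(), "tool z",r.as_matrix()[:,2])
for n in("scene","top"):
    im=cv2.cvtColor(env.grab_frame(n),cv2.COLOR_RGB2BGR); cv2.imwrite(f"pics/{n}1.png",im)
    if n=="scene": zoom(im,210,90,100,110,5,"pics/b1.png")
    else: zoom(im,310,180,80,80,7,"pics/b2.png")
E
```

```text
[ 390.92422093 -226.01719208  272.00608772] [174.26138916 -29.57685315  14.62700603] [-48.56280269  -5.74411592 115.79785185  29.10594414  53.9396061
 -75.73252696] 49.901726387580624 [-0.2041549   1.04911391 -4.68442883]
rotvec err world [-0.0524913  -0.00142749  0.0887004 ] tool z [ 0.50045     0.02726989 -0.86533586]
```

View pics/b1.png

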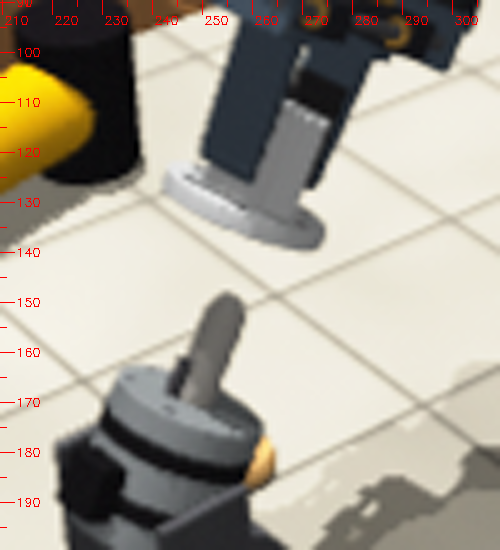

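View pics/b2.png

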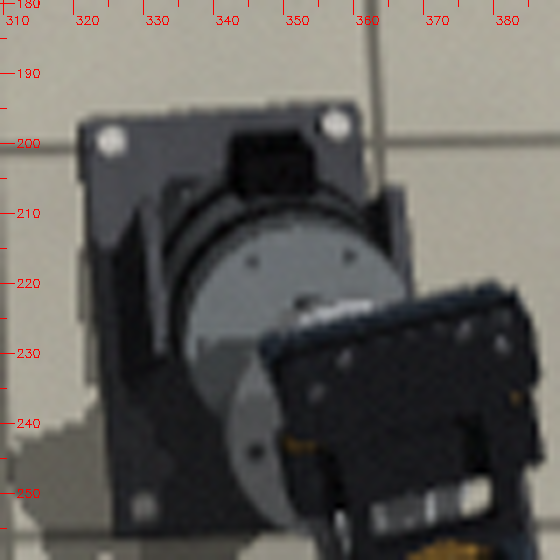

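Emit:
{"method": "drive_tool", "body": {
  "motion": [
    [[0.0013, -0.002, -0.006], [-0.052, -0.003, 0.089]],
    [[0, 0, -0.01], [0, 0, 0]],
    [[0, 0, -0.01], [0, 0, 0]],
    [[0, 0, -0.006], [0, 0, 0]],
    [[0, 0, -0.004], [0, 0, 0]],
    [[0, 0, 0], [0, 0, 0]],
    [[0.002, 0.0001, -0.0035], [0, 0, 0]],
    [[0.002, 0.0001, -0.0035], [0, 0, 0]],
    [[0.002, 0.0001, -0.0035], [0, 0, 0]],
    [[0, 0, 0], [0, 0, 0]]
  ]
}}

```text
time_s: 7.7
ee_pos: [399.6, -228.3, 226.0]
ee_rot: [171.0, -28.7, 21.3]
force: [-0.1, 0.2, -4.8]
gripper_width: 49.5
```

```bash
cat >> h.py <<'E'
from scipy.spatial.transform import Rotation as R
_a=np.radians(3);_c,_s=np.cos(_a),np.sin(_a)
X=np.array([_c*.8660254,_s*.8660254,.5]); Z=np.array([-.5*_c,-.5*_s,.8660254]); Y=np.cross(Z,X); O=np.array([441.7,-225.4,150])
def rep():
    np.set_printoptions(precision=2,suppress=True)
    s=env.state(); r=R.from_euler("xyz",s["ee_rot"],degrees=True); M=r.as_matrix()
    h=s["ee_pos"]-24.2*(-M[:,2]); d=h-O
    T=(R.from_euler("xyz",[0,-30,3],degrees=True).inv()*r*R.from_euler("x",180,degrees=True)).as_rotvec(degrees=True)
    U=np.array([X,Y,Z])
    print("t",s["time_s"],"hub in unit xyz",U@d,"rotvec unit",T,"k",T[2]-30,"F unit",U@s["force"],"Tq unit",U@s["torque"],"w",s["gripper_width"])
    print("q",s["qpos"])
E
python3 - <<'E'
from h import *
rep()
for n in("scene","top"):
    im=cv2.cvtColor(env.grab_frame(n),cv2.COLOR_RGB2BGR)
    if n=="scene": zoom(im,210,90,100,110,5,"pics/c1.png")
    else: zoom(im,310,180,80,80,7,"pics/c2.png")
E
```

```text
t 7.7 hub in unit xyz [ 1.5  -0.65 62.73] rotvec unit [ 0.03 -0.   15.96] k -14.038300783050364 F unit [-2.49  0.17 -4.13] Tq unit [0.01 0.82 0.1 ] w 49.48214660662074
q [-47.62  -2.58 120.06  31.87  47.11 -85.44]
```

View pics/c1.png

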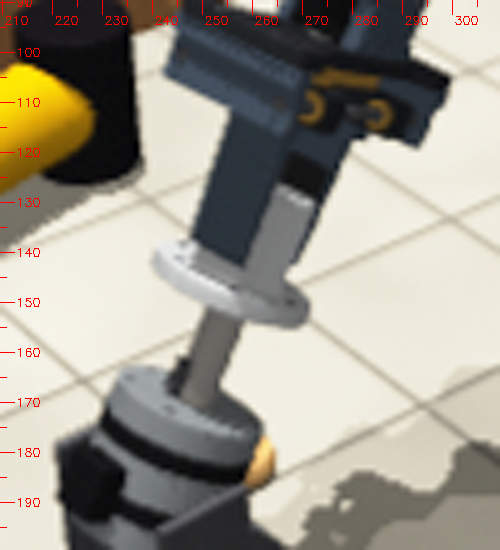

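Emit:
{"method": "drive_tool", "body": {
  "motion": [
    [[0.0015, 0.0001, -0.0026], [0, 0, 0]],
    [[0.0015, 0.0001, -0.0026], [0, 0, 0]],
    [[0.0015, 0.0001, -0.0026], [0, 0, 0]],
    [[0.0015, 0.0001, -0.0026], [0, 0, 0]],
    [[0, 0, 0], [0, 0, 0]],
    [[0, 0, 0], [0, 0, 0]],
    [[0, 0, 0], [0, 0, 0]],
    [[0, 0, 0], [0, 0, 0]],
    [[0, 0, 0], [0, 0, 0]],
    [[0, 0, 0], [0, 0, 0]]
  ]
}}

```text
time_s: 8.63
ee_pos: [404.8, -227.2, 215.5]
ee_rot: [171.1, -28.7, 21.3]
force: [-2.1, 3.8, -8.2]
gripper_width: 50.0
```

```bash
python3 -c "from h import *;rep()"
```

```text
t 8.6333 hub in unit xyz [ 0.72  0.13 50.97] rotvec unit [ 0.12  0.05 15.96] k -14.039512220013352 F unit [-5.74  3.91 -6.13] Tq unit [0.71 1.52 0.09] w 49.963183648555024
q [-46.86  -1.6  120.81  32.53  45.37 -85.9 ]
```

Emit:
{"method": "drive_tool", "body": {
  "motion": [
    [[-0.0011, 0.0011, -0.0006], [0, 0, 0]],
    [[0, 0, 0], [0, 0, 0]],
    [[0.001, 0.0001, -0.0017], [0, 0, 0]],
    [[0.001, 0.0001, -0.0017], [0, 0, 0]],
    [[0.001, 0.0001, -0.0017], [0, 0, 0]],
    [[0.001, 0, -0.0017], [0, 0, 0]],
    [[0, 0, 0], [0, 0, 0]],
    [[0, 0, 0], [0, 0, 0]],
    [[0, 0, 0], [0, 0, 0]],
    [[0, 0, 0], [0, 0, 0]]
  ]
}}

```text
time_s: 9.47
ee_pos: [408.4, -226.7, 208.9]
ee_rot: [171.0, -28.8, 21.3]
force: [-1.6, 3.4, -8.0]
gripper_width: 49.9
```

```bash
python3 -c "from h import *;rep()"
```

```text
t 9.4667 hub in unit xyz [ 0.57  0.45 43.45] rotvec unit [-0.01 -0.03 15.97] k -14.03250119228709 F unit [-5.26  3.52 -6.22] Tq unit [0.57 1.36 0.09] w 49.88644551392436
q [-46.34  -1.03 121.39  33.11  44.02 -86.32]
```

Emit:
{"method": "drive_tool", "body": {
  "motion": [
    [[-0.0009, 0.0009, -0.0005], [0, 0, 0]],
    [[0, 0, 0], [0, 0, 0]],
    [[0.001, 0.0001, -0.0017], [0, 0, 0]],
    [[0.001, 0.0001, -0.0017], [0, 0, 0]],
    [[0.001, 0.0001, -0.0017], [0, 0, 0]],
    [[0.001, 0, -0.0017], [0, 0, 0]],
    [[0.001, 0, -0.0017], [0, 0, 0]],
    [[0, 0, 0], [0, 0, 0]],
    [[0, 0, 0], [0, 0, 0]],
    [[0, 0, 0], [0, 0, 0]]
  ]
}}

```text
time_s: 10.3
ee_pos: [412.8, -225.9, 200.1]
ee_rot: [170.9, -28.8, 21.3]
force: [-0.7, -0.0, -4.3]
gripper_width: 49.7
```

```bash
python3 -c "from h import *;rep()"
```

```text
t 10.3 hub in unit xyz [ 0.07  0.94 33.66] rotvec unit [-0.07 -0.06 15.97] k -14.028723343670942 F unit [-2.73  0.01 -3.37] Tq unit [-0.07  0.72  0.03] w 49.72016395115539
q [-45.7   -0.21 122.06  33.85  42.41 -86.87]
```

Centred, with free contact. Now I'll feel for the key's top.

Emit:
{"method": "drive_tool", "body": {
  "motion": [
    [[0.001, 0, -0.0017], [0, 0, 0]],
    [[0.001, 0, -0.0017], [0, 0, 0]],
    [[0.001, 0.0001, -0.0017], [0, 0, 0]],
    [[0.001, 0, -0.0017], [0, 0, 0]],
    [[0.001, 0, -0.0017], [0, 0, 0]],
    [[0.0005, 0, -0.0009], [0, 0, 0]],
    [[0.0005, 0, -0.0009], [0, 0, 0]],
    [[0.0005, 0, -0.0009], [0, 0, 0]],
    [[0, 0, 0], [0, 0, 0]],
    [[0, 0, 0], [0, 0, 0]]
  ]
}}

```text
time_s: 11.13
ee_pos: [419.0, -225.5, 188.7]
ee_rot: [170.9, -28.8, 21.3]
force: [-0.6, 0.7, -4.0]
gripper_width: 49.9
```

```bash
python3 -c "from h import *;rep()"
```

```text
t 11.1333 hub in unit xyz [-0.27  1.11 20.61] rotvec unit [-0.02 -0.03 15.97] k -14.033183290322079 F unit [-2.44  0.68 -3.16] Tq unit [-0.01  0.79  0.01] w 49.87551884586572
q [-44.91   1.03 122.74  34.86  40.51 -87.65]
```

Emit:
{"method": "drive_tool", "body": {
  "motion": [
    [[0.0005, 0, -0.0009], [0, 0, 0]],
    [[0.0005, 0, -0.0009], [0, 0, 0]],
    [[0.0005, 0, -0.0009], [0, 0, 0]],
    [[0.0005, 0, -0.0009], [0, 0, 0]],
    [[0, 0, 0], [0, 0, 0]],
    [[0, 0, 0], [0, 0, 0]],
    [[0, 0, 0], [0, 0, 0]],
    [[0, 0, 0], [0, 0, 0]],
    [[0, 0, 0], [0, 0, 0]],
    [[0, 0, 0], [0, 0, 0]]
  ]
}}

```text
time_s: 11.97
ee_pos: [421.0, -225.5, 185.2]
ee_rot: [170.9, -28.8, 21.3]
force: [0.7, 0.5, -3.8]
gripper_width: 50.2
```

```bash
python3 -c "from h import *;rep()"
```

```text
t 11.9667 hub in unit xyz [-0.26  0.98 16.58] rotvec unit [-0.03 -0.04 15.97] k -14.029881538027812 F unit [-1.31  0.51 -3.68] Tq unit [-0.06  0.78  0.04] w 50.17400742334827
q [-44.67   1.42 122.94  35.22  39.9  -87.94]
```

No resistance at 16.6 mm, below the nominal key top at 22 mm, so the key is probably already in the keyway. I'll continue gently.

Emit:
{"method": "drive_tool", "body": {
  "motion": [
    [[0.0005, 0, -0.0009], [0, 0, 0]],
    [[0.0005, 0, -0.0009], [0, 0, 0]],
    [[0.0005, 0, -0.0009], [0, 0, 0]],
    [[0.0005, 0, -0.0009], [0, 0, 0]],
    [[0.0005, 0, -0.0009], [0, 0, 0]],
    [[0.0005, 0, -0.0009], [0, 0, 0]],
    [[0, 0, 0], [0, 0, 0]],
    [[0, 0, 0], [0, 0, 0]],
    [[0, 0, 0], [0, 0, 0]],
    [[0, 0, 0], [0, 0, 0]]
  ]
}}

```text
time_s: 12.8
ee_pos: [424.0, -225.5, 179.8]
ee_rot: [170.9, -28.8, 21.3]
force: [0.1, -0.2, -4.1]
gripper_width: 50.0
```

```bash
python3 -c "from h import *;rep()"
```

```text
t 12.8 hub in unit xyz [-0.38  0.79 10.4 ] rotvec unit [-0.03 -0.04 15.97] k -14.0304369780184 F unit [-1.94 -0.24 -3.61] Tq unit [-0.03  0.73  0.02] w 50.01476995664509
q [-44.33   2.04 123.24  35.77  38.99 -88.41]
```

Emit:
{"method": "drive_tool", "body": {
  "motion": [
    [[0.0005, 0, -0.0009], [0, 0, 0]],
    [[0.0005, 0, -0.0009], [0, 0, 0]],
    [[0.0005, 0, -0.0009], [0, 0, 0]],
    [[0.0005, 0, -0.0009], [0, 0, 0]],
    [[0.0005, 0, -0.0009], [0, 0, 0]],
    [[0.0005, 0, -0.0009], [0, 0, 0]],
    [[0.0005, 0, -0.0009], [0, 0, 0]],
    [[0, 0, 0], [0, 0, 0]],
    [[0, 0, 0], [0, 0, 0]],
    [[0, 0, 0], [0, 0, 0]]
  ]
}}

```text
time_s: 13.63
ee_pos: [427.6, -225.5, 173.4]
ee_rot: [170.9, -28.8, 21.3]
force: [0.1, -0.4, -4.4]
gripper_width: 49.8
```

```bash
python3 -c "from h import *;rep()"
```

```text
t 13.6333 hub in unit xyz [-0.51  0.64  3.16] rotvec unit [-0.03 -0.04 15.97] k -14.029478231526094 F unit [-2.13 -0.41 -3.8 ] Tq unit [-0.08  0.75  0.04] w 49.80264765642221
q [-43.92   2.77 123.58  36.46  37.94 -88.99]
```

Emit:
{"method": "drive_tool", "body": {
  "motion": [
    [[0.0005, 0, -0.0009], [0, 0, 0]],
    [[0.0005, 0, -0.0009], [0, 0, 0]],
    [[0.0003, 0, -0.0005], [0, 0, 0]],
    [[0, 0, 0], [0, 0, 0]],
    [[0, 0, 0], [0, 0, 0]],
    [[0, 0, 0], [0, 0, 0]],
    [[0, 0, 0], [0, 0, 0]],
    [[0, 0, 0], [0, 0, 0]],
    [[0, 0, 0], [0, 0, 0]],
    [[0, 0, 0], [0, 0, 0]]
  ]
}}

```text
time_s: 14.47
ee_pos: [428.8, -225.5, 171.1]
ee_rot: [170.9, -28.8, 21.3]
force: [-0.4, -0.6, -4.4]
gripper_width: 49.9
```

```bash
python3 -c "from h import *;rep()"
```

```text
t 14.4667 hub in unit xyz [-0.57  0.59  0.53] rotvec unit [-0.03 -0.04 15.97] k -14.033652829569858 F unit [-2.57 -0.55 -3.59] Tq unit [-0.06  0.7   0.03] w 49.867358078059084
q [-43.78   3.03 123.7   36.73  37.56 -89.21]
```

Emit:
{"method": "drive_tool", "body": {
  "motion": [
    [[0.0003, 0, -0.0005], [0, 0, 0]],
    [[0.0003, 0, -0.0005], [0, 0, 0]],
    [[0.0002, 0, -0.0004], [0, 0, 0]],
    [[0, 0, 0], [0, 0, 0]],
    [[0, 0, 0], [0, 0, 0]],
    [[0, 0, 0], [0, 0, 0]],
    [[0, 0, 0], [0, 0, 0]],
    [[0, 0, 0], [0, 0, 0]],
    [[0, 0, 0], [0, 0, 0]],
    [[0, 0, 0], [0, 0, 0]]
  ]
}}

```text
time_s: 15.3
ee_pos: [429.1, -225.5, 171.0]
ee_rot: [170.9, -28.8, 21.4]
force: [-12.6, 0.2, 11.3]
gripper_width: 49.8
```

```bash
python3 -c "from h import *;rep()"
```

```text
t 15.3 hub in unit xyz [-0.41  0.49  0.25] rotvec unit [-0.07 -0.06 16.05] k -13.948826264093327 F unit [-5.24  0.85 16.09] Tq unit [ 0.23  1.96 -0.12] w 49.78407408200462
q [-43.75   3.05 123.72  36.78  37.47 -89.33]
```

Firm contact at about 0.25 mm from the face, so it's seated. I'll ease off the axial push and open the gripper.

Emit:
{"method": "drive_tool", "body": {
  "motion": [
    [[-0.0003, 0, 0.0005], [0, 0, 0]],
    [[0, 0, 0], [0, 0, 0]],
    [[0, 0, 0], [0, 0, 0]],
    [[0, 0, 0], [0, 0, 0]],
    [[0, 0, 0], [0, 0, 0]],
    [[0, 0, 0], [0, 0, 0]],
    [[0, 0, 0], [0, 0, 0]],
    [[0, 0, 0], [0, 0, 0]],
    [[0, 0, 0], [0, 0, 0]],
    [[0, 0, 0], [0, 0, 0]]
  ],
  "force": 5
}}

```text
time_s: 16.13
ee_pos: [429.2, -225.7, 170.8]
ee_rot: [170.9, -28.8, 21.3]
force: [-6.9, 0.4, 3.5]
gripper_width: 50.0
```

Emit:
{"method": "drive_tool", "body": {
  "motion": [
    [[0, 0, 0], [0, 0, 0]],
    [[0, 0, 0], [0, 0, 0]],
    [[0, 0, 0], [0, 0, 0]],
    [[0, 0, 0], [0, 0, 0]],
    [[0, 0, 0], [0, 0, 0]],
    [[0, 0, 0], [0, 0, 0]],
    [[0, 0, 0], [0, 0, 0]],
    [[0, 0, 0], [0, 0, 0]],
    [[0, 0, 0], [0, 0, 0]],
    [[0, 0, 0], [0, 0, 0]]
  ],
  "claw": 0.9
}}

```text
time_s: 16.97
ee_pos: [429.3, -225.5, 170.2]
ee_rot: [170.9, -28.8, 21.3]
force: [-0.5, 0.3, -1.1]
gripper_width: 82.1
```

```bash
python3 - <<'E'
from h import *
rep()
for n in("scene","top"):
    im=cv2.cvtColor(env.grab_frame(n),cv2.COLOR_RGB2BGR)
    if n=="scene": zoom(im,210,110,100,100,6,"pics/d1.png")
    else: zoom(im,310,180,80,80,7,"pics/d2.png")
E
```

```text
t 16.9667 hub in unit xyz [-0.6   0.55 -0.53] rotvec unit [-0.03 -0.04 15.97] k -14.03400305467268 F unit [-0.92  0.33 -0.7 ] Tq unit [-0.04  0.34  0.06] w 82.05097081966065
q [-43.72   3.14 123.74  36.83  37.41 -89.3 ]
```

View pics/d1.png

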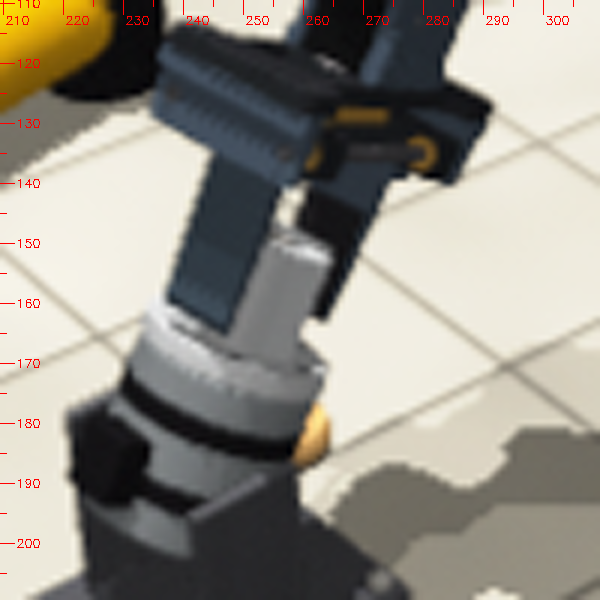

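The flange sits on the unit's face and the fingers are clear. I'll retract along the shaft axis.

Emit:
{"method": "drive_tool", "body": {
  "motion": [
    [[-0.003, -0.0002, 0.0052], [0, 0, 0]],
    [[-0.006, -0.0003, 0.0104], [0, 0, 0]],
    [[-0.006, -0.0003, 0.0104], [0, 0, 0]],
    [[-0.006, -0.0003, 0.0104], [0, 0, 0]],
    [[-0.006, -0.0003, 0.0104], [0, 0, 0]],
    [[-0.008, -0.0004, 0.014], [0, 0, 0]],
    [[-0.008, -0.0004, 0.014], [0, 0, 0]],
    [[-0.008, -0.0004, 0.014], [0, 0, 0]],
    [[-0.008, -0.0004, 0.014], [0, 0, 0]],
    [[0, 0, 0], [0, 0, 0]]
  ]
}}

```text
time_s: 17.9
ee_pos: [370.3, -229.7, 276.2]
ee_rot: [170.6, -28.9, 21.4]
force: [1.5, 0.0, -0.1]
gripper_width: 82.2
```

Emit:
{"method": "drive_tool", "body": {
  "motion": [
    [[0, 0.03, 0.02], [0, 0, 0]],
    [[0, 0.03, 0.02], [0, 0, 0]],
    [[0, 0.03, 0.02], [0, 0, 0]],
    [[0, 0.03, 0.02], [0, 0, 0]],
    [[0, 0.03, 0], [0, 0, 0]],
    [[0, 0.03, 0], [0, 0, 0]],
    [[0, 0.03, 0], [0, 0, 0]],
    [[0, 0.02, 0], [0, 0, 0]],
    [[0, 0, 0], [0, 0, 0]],
    [[0, 0, 0], [0, 0, 0]]
  ]
}}

```text
time_s: 18.73
ee_pos: [370.1, 3.1, 352.5]
ee_rot: [170.9, -28.7, 21.6]
force: [0.5, -0.2, -0.8]
gripper_width: 82.0
```

```bash
python3 - <<'E'
from h import *
np.set_printoptions(precision=1,suppress=True)
s=env.state();print(s["time_s"],s["ee_pos"],s["force"])
for n in("scene","top"):
    im=cv2.cvtColor(env.grab_frame(n),cv2.COLOR_RGB2BGR); cv2.imwrite(f"pics/{n}9.png",im)
    if n=="scene": zoom(im,215,130,65,65,9,"pics/e1.png")
    else: zoom(im,315,190,65,65,9,"pics/e2.png")
a=cv2.imread("pics/e1.png");b=cv2.imread("pics/e2.png")
z=np.hstack([a,b]);cv2.imwrite("pics/e.png",cv2.resize(z,None,fx=.68,fy=.68))
print("home boss ctr proj",proj("scene",O+62*Z),proj("top",O+62*Z),"22 high",proj("scene",O+84*Z),proj("top",O+84*Z))
E
```

```text
18.7333 [370.1   3.1 352.5] [ 0.5 -0.2 -0.8]
home boss ctr proj [256.1 148.9] [357.1 236.2] 22 high [259.  141.4] [358.9 239.6]
```

View pics/e.png

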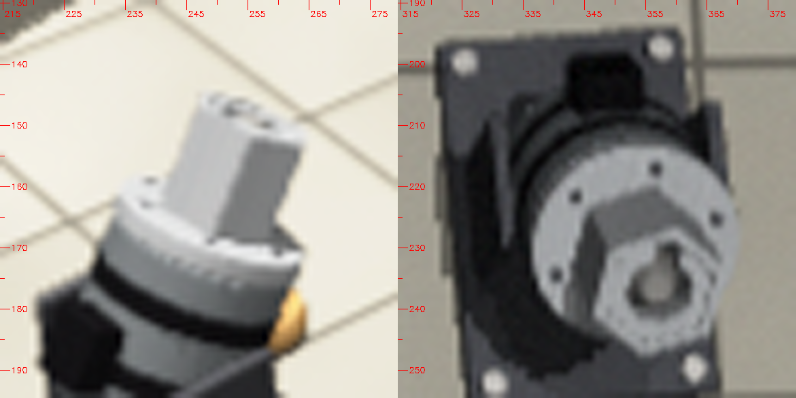

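View pics/top9.png

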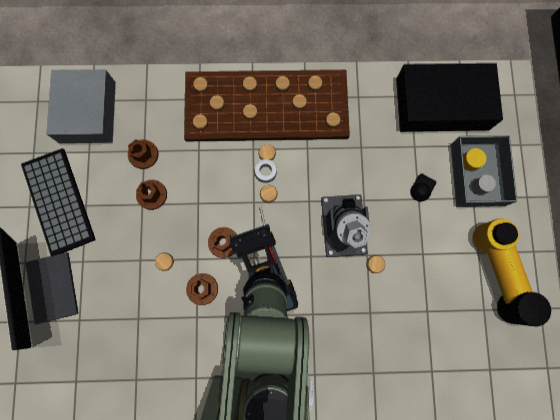

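The boss top is centred at about (256,149) in scene and (357,236) in top. That matches the fully home projection, where 22 mm short would read about (259,141). The flange is flush on the face, and the bystanders visible in top are where they were.

```bash
python3 -c "
from workcell import env
env.job_done()"
```

```text
the job is handed in; nothing more can be done
```

The hub is fully home on the shaft, flange flat on the unit's face and released, and I handed the job in at about 19 s of the 61 s.

- **Fitting:** I gripped the hub by its hex flats and turned the keyway to the key angle seen in the images, about -14° from unit x. After two small sideways corrections on the taper it slid on. The keyway found the key without any searching. The highest reading was about 20 N of axial push when the flange met the face.
- **Depth:** by arm pose, contact came within 0.3 mm of the computed face height. After release, the boss centre matched the fully home position in both views, not the position 22 mm short.
- **Bystanders:** the discs, collar, mouse and brown look-alikes had not moved in the top view. The arm partly hid the screwdriver in that last picture, but the arm never went low near it.

No check failed or disagreed beyond the 1–2 mm calibration error, which showed up as about 5 N of sideways force on the taper before I corrected it.

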